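# Dock the sample carrier under the cover and start the measurement

### The job

Set the blue sample carrier upright in the front channel of the white measuring station, slide it in under the cover by its post, feel along the left-hand wall for the hidden dock opening and push the carrier sideways into the dock as far as it will go. Only once it is docked, press the raised end of the red rocker switch down so that it flips over and stays on. Leave the carrier docked and do not disturb the jar, the petri dish, the marker or the beaker.

Things in the scene. Friction and masses are not known exactly. Their poses are not given: they have to be found in the camera images.
- carrier: Loose sample carrier, 0.12 kg: round blue puck, 50 mm diameter, 16 mm high, with a 12 x 12 mm square aluminium grip post on its centre; post top 75 mm above the underside. Origin: centre of the underside; z up the post; x, y square to the post's faces. Starts standing on the worktop right of the station.
- station: White and grey measuring station, fixed, 222 mm long (its x, away from the robot), 150 wide (its y, to the left). Origin: lane centre line, worktop height, under the cover's front edge; z up. Lane floor 5 mm above the worktop, lane 55 mm wide (faces y = -27.5 and +27.5 mm). Cover x 0 to 117 mm, underside at z = 25, top at z = 30 mm: the puck passes under it with 4 mm to spare.
- apron (a point): Middle of the open apron in front of the cover, on its 5 mm thick floor, on the lane's centre line (station x = -36 mm). The apron runs from x = -69 to 0 mm, open above, between two aluminium rails 19 mm high, 55 mm apart.
- slot_end (a point): Back end of the slot in the cover, at the cover's top, station x = 107, y = 6, z = 30 mm. The carrier's post travels in this slot: open at the front, y from -14 to +26.5 mm. Behind it the lane ends at the reading head, a block 50 mm high whose face is at x = 117 mm.
- cover_left (a point): Point on the cover's top, left of the slot (station x = 60, y = 45, z = 30 mm). Below, the left lane wall has one hidden opening, 52 mm wide, its middle anywhere from x = 42 to 80 mm: find it by touch. In the lane the puck's centre gets only to y = 2.5 mm; within 3 mm of the opening's middle it goes in to y = 17.5 mm, the dock's back wall; farther off only in part.
- start (a joint): Red rocker switch (52 x 20 mm paddle, 7 mm thick) in a black bezel on the cover to the right of the slot, hinged across its middle at station x = 60, y = -68, z = 45 mm. Rad: 0 = off, the end nearer the front raised; 0.6 = on, that end down. Over-centre: pressing the raised end down takes about 3 to 4 N and about 11 mm of travel; past 0.3 it snaps over and stays.
- start_press (a point): Point to press: top of the rocker's front end (the raised end while off), about 20 mm in front of its hinge; it moves with the rocker.
- microscope: Fixed obstacle: black and white microscope left of the station, 540 mm tall, origin under its middle, base about 300 x 165 mm; its eyepieces lean toward the robot at 0.40 to 0.48 m height, to about 0.22 m from the origin. Pass in front of it, close to the robot.
- jar_3: Bystander: brown jar with a white cap, 50 mm across, 85 tall, standing right of the work; origin under its centre
- petri_2: Bystander: flat straw-coloured petri dish, 64 mm across, 12 tall, far right; origin under its centre
- marker_1: Bystander: blue and white marker, 131 mm long (its y axis), 15 thick, lying on the left part of the worktop; origin under its middle
- beaker: Bystander: translucent white beaker, 57 mm across, 70 tall, left in front of the microscope; origin under its centre
Not all that is in view belongs to the job. There is more than one size of the carrier; the one meant has the size given above.

How it is judged:
On the way, in this order (a step that is already met when the one before it is completed fails the run):
1. the carrier is docked, with the switch still off (y of carrier in the frame of station between 0.0145 and 0.022 m and x of carrier in the frame of station between 0.03 and 0.092 m and z of carrier in the frame of station below 0.01 m and angle between carrier's own z axis and vertical below 0.12 rad and value of joint start below 0.3 rad), for 0.2 s.
2. the rocker is switched on with the carrier docked (y of carrier in the frame of station between 0.0145 and 0.022 m and x of carrier in the frame of station between 0.03 and 0.092 m and z of carrier in the frame of station below 0.01 m and angle between carrier's own z axis and vertical below 0.12 rad and value of joint start above 0.5 rad), for 0.2 s.
At the end, for the whole second after the job is handed in: The carrier stands upright (within 0.12 rad) and at rest on the lane floor in the dock: its centre 14.5 to 22 mm left of the lane's centre line and 30 to 92 mm behind the cover's front edge; the rocker is on (over 0.5 rad) (all of step 2 and linear speed of carrier below 0.01 m/s); the robot touches nothing.
It fails at once if the jar is moved more than 25 mm or tipped (distance of jar_3 from where it was at the start of the episode above 0.025 m or angle between jar_3's own z axis and vertical above 0.4 rad).
It fails at once if the petri dish is moved more than 25 mm (distance of petri_2 from where it was at the start of the episode above 0.025 m).
It fails at once if the marker is moved more than 25 mm (distance of marker_1 from where it was at the start of the episode above 0.025 m).
It fails at once if the beaker is moved more than 25 mm or tipped (distance of beaker from where it was at the start of the episode above 0.025 m or angle between beaker's own z axis and vertical above 0.4 rad).
It fails at once if the switch is turned on before the carrier is docked (value of joint start above 0.4 rad and not (y of carrier in the frame of station between 0.0145 and 0.022 m and x of carrier in the frame of station between 0.03 and 0.092 m and z of carrier in the frame of station below 0.01 m and angle between carrier's own z axis and vertical below 0.12 rad)).
It also fails if it takes over 72 s, if anything falls off the work surface, if the arm or the gripper's body presses on something with over 40 N, if the wrist force passes 120 N, or if a joint passes its speed limit or range.

### The arm

A 6-joint arm with a two-finger parallel gripper is mounted at the origin on a cart in front of the work surface, level with it; the furniture and walls round the work are solid. World frame = base frame: x ahead of the robot, y to its left, z up, the work surface at z = 0. Lengths are in m, angles in rad, forces in N, time in s.
With the tool pointing down it reaches from about 0.35 to 0.975 m from the base axis. Payload 4.9 kg.
Tool frame: the origin (TCP) lies on the front face of the gripper's body, between the roots of the fingers; the fingertips stand ctrl.finger_overhang ahead of it and the grasp point (between the pads) lies 54 mm ahead of it (ctrl.finger_overhang is the distance from the TCP to the fingertips, in m); z points along the fingers, y is the line along which they close (so a half turn about z gives the same grasp; the last joint's range is limited). The gripper opens to 85 mm and grips with 20 to 120 N. Pads are 22 mm wide; open, the fingers measure 114 mm over their backs; the gripper's body (76 mm by 85 mm) begins 54 mm behind the grasp point. The pads swing forward as they close: fully open they stand 13 mm farther back than shut.
Start: joints at [1.141, 0.053, 1.613, -0, 1.476, -0.119], TCP at [0.191, 0.595, 0.304] pointing down, gripper open.
Joint ranges: [-3.01, 3.01], [-1.01, 2.22], [0.06, 2.58], [-1.02, 4.17], [0.09, 2.62], [-3.14, 3.14]. Speed limits (rad/s): [2.57, 2.57, 3.14, 3.14, 3.14, 3.14].

### API

Orientations are given as a rotation vector (axis times angle).
In Python, from station import ctrl, vision gives the robot as it stands. The module is installed in compiled form; this text tells all that it offers.
- The arm moves only by the tool drive_tool, never from a script. Its argument "rows" is a list of rows, each a list of 2 entries, a list of its own where there are three numbers: the shift along the tool's x, y, z in m, then the turn about the tool's z in rad. A call has 1 to 10 rows; each row shifts and turns the commanded pose from where the row before left it, along the tool's axes as they then stand; what a row does not reach is not made up. A row lasts 1/10 s, in which the tool goes at most 50 mm and 8.59 degrees, less where a joint would pass 70% of its speed; a pose out of reach is approached as far as the arm can. A call with a gripper value outside its range is refused whole. "jaw" is the closure, from 0 (fully open) to 1 (shut), set as the call begins (left out, the last holds). The fingers move at their own pace and stop on an object; "grip_force" is the grip in N (left out, the last holds). Time passes only in rows, so rows that do not move let the fingers close. It gives the time, the measured TCP pose, the force, the opening and the grip force at its end, in the units of the state.
- ctrl.get_obs(): the state, without advancing time (a new reading comes with each control period).
- vision.get_image(name): name is "scene" or "side" or "wrist"; returns a dict with "image" (480x640x3 uint8, blue, green, red), "vertical_fov" (degrees; the focal length in pixels is half the picture's height over the tangent of half this angle, whatever the lens; pixels are square), "cx", "cy" (the principal point, pixels), "R" (3x3) and "t" (3): a world point X has camera coordinates R X + t. Camera axes: x right, y down, z forward; pixel columns grow to the right and rows downward; lengths in m; the calibration is good to about 2 mm. The wrist camera is an equidistant fisheye: a pixel r from the principal point sees the ray r / f radians off the axis. A picture is of the moment at which its call begins. There is no depth.
- ctrl.finish_job(): hands the job in; it is judged then, once.
The state is a dict: "t": time; "q": joint angles; "dq": joint speeds; "effort": joint torques, N m; "tool_pos": TCP position; "tool_rot": TCP orientation; "contact_force": force on the tool from outside, world axes, zero at the start; "wrist_torque": the same for the moment, N m; "opening": finger opening in m; "grip_force": force on a finger pad.
Only numpy, scipy, OpenCV 4.12 (cv2) and the standard library are available. Lean on these libraries where they do the work, as an engineer would, in place of code of your own. Each camera call takes 0.05 s, during which the arm holds its last target. There are 200 camera calls.

## Working session

There is one attempt and no reset: what is moved stays moved. The work goes in short steps, Python scripts to look and compute and a tool call to move; the robot and the scene stay as the last step left them, time stands still between calls to the robot, and variables do not carry over. Pictures are saved under pics/ and viewed, at most 10 in all, crops included, and the job is handed in when it is done.

Besides the shell and the picture viewer there is one more tool, called after "Emit:" by a JSON object that holds its "name" and its "arguments". drive_tool: Moves the arm, as the interface text tells. Its arguments: {"type":"object","properties":{"rows":{"type":"array","items":{"type":"array"}},"jaw":{"type":"number"},"grip_force":{"type":"number"}},"required":["rows"]}

```bash
mkdir -p pics; cat > h.py <<'E'
import numpy as np, cv2, json
from station import ctrl, vision
from scipy.spatial.transform import Rotation as Ro
def get(n,tag):
    d=vision.get_image(n); cv2.imwrite(f'pics/{n}_{tag}.png',d['image'])
    d['f']=240/np.tan(np.radians(d['vertical_fov'])/2); d['n']=n
    return d
def ray(d,u,v):
    R=np.array(d['R']);t=np.array(d['t'])
    x,y=(u-d['cx'])/d['f'],(v-d['cy'])/d['f']
    if d['n']=='wrist':
        r=np.hypot(x,y); s=np.sinc(r/np.pi); c=np.array([x*s,y*s,np.cos(r)])
    else: c=np.array([x,y,1.])
    return -R.T@t, R.T@c
def onplane(d,u,v,z):
    o,r=ray(d,u,v); return o+r*(z-o[2])/r[2]
E
python3 - <<'E'
from h import *
o=ctrl.get_obs(); print(o, ctrl.finger_overhang)
for n in ['scene','side','wrist']:
    d=get(n,'0'); print(n,d['vertical_fov'],d['cx'],d['cy'],np.round(d['R'],3).tolist(),np.round(d['t'],3).tolist())
    np.save(f'pics/{n}_0.npy',{k:d[k] for k in d if k!='image'},allow_pickle=True)
E
```

```text
{'t': 0.0, 'q': array([ 1.14100513e+00,  5.33849298e-02,  1.61430751e+00, -3.25556180e-05,
        1.47599239e+00, -1.18993792e-01]), 'dq': array([-1.79521659e-04,  7.49906910e-04,  4.05936967e-04,  8.17067876e-05,
        3.89345445e-04,  8.17510075e-04]), 'effort': array([-3.39211583e-04, -3.93675399e+01, -3.70174885e+01, -1.57031764e-04,
        7.07405998e-03,  8.71844719e-06]), 'tool_pos': array([0.1909384 , 0.59461884, 0.30263738]), 'tool_rot': array([-0.4861489 , -3.10320607,  0.00317669]), 'contact_force': array([-0.26350111,  0.57140234,  0.12016031]), 'wrist_torque': array([0.02358747, 0.04365114, 0.01378909]), 'grip_force': 0.0, 'opening': 0.08554665265748153} 0.0726
scene 42.6684752985538 311.36281521242614 242.3841911422361 [[0.88, -0.475, 0.017], [-0.328, -0.634, -0.7], [0.344, 0.61, -0.714]] [-0.526, 0.193, 1.622]
side 51.82137896877087 318.29677078250677 238.99879526459245 [[-0.906, -0.422, -0.0], [-0.276, 0.594, -0.756], [0.319, -0.685, -0.655]] [0.469, 0.251, 1.238]
wrist 65.70646984690485 321.2193014081433 241.55579218207083 [[0.306, 0.952, -0.001], [0.917, -0.294, 0.268], [0.255, -0.083, -0.963]] [-0.624, -0.034, 0.377]
```

View pics/scene_0.png

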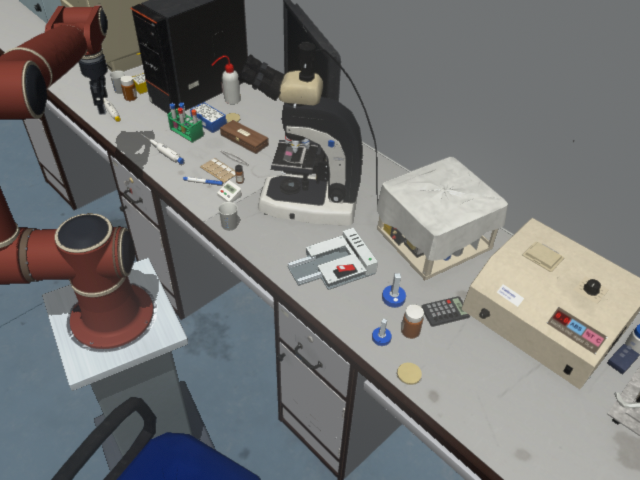

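View pics/side_0.png

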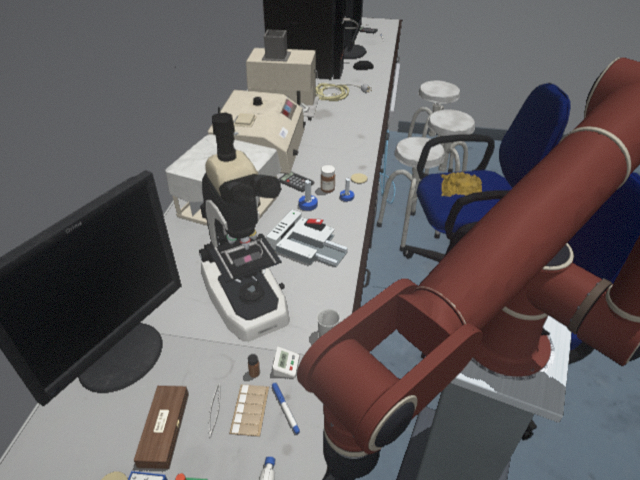

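The scene view shows two blue carriers at about (394,296) and (382,336), with the station at (335,262) and its apron at the left, (310,270). The jar is at (412,320) and the dish at (409,373). Next I measure the puck sizes and get an enlarged station crop.

```bash
cat >> h.py <<'E'
def load(n,tag='0'):
    d=np.load(f'pics/{n}_{tag}.npy',allow_pickle=True).item(); d['image']=cv2.imread(f'pics/{n}_{tag}.png'); return d
def blue(d,lo=(105,150,60),hi=(125,255,255)):
    m=cv2.inRange(cv2.cvtColor(d['image'],cv2.COLOR_BGR2HSV),lo,hi)
    return cv2.findContours(m,cv2.RETR_EXTERNAL,cv2.CHAIN_APPROX_NONE)[0]
E
python3 - <<'E'
from h import *
for n in ['scene','side']:
    d=load(n)
    for c in blue(d):
        if 60<cv2.contourArea(c)<1500:
            p=c[:,0,:]; h,_=None,None
            l=p[p[:,0].argmin()];r=p[p[:,0].argmax()]
            L=onplane(d,*l,.012);Rr=onplane(d,*(r+[1,0]),.012)
            print(n,cv2.boundingRect(c),np.round((L+Rr)/2,3),'w',round(np.linalg.norm(L-Rr),4))
s=load('scene')['image'][215:305,280:440]; a=cv2.resize(s,None,fx=5,fy=5,interpolation=cv2.INTER_CUBIC)
cv2.imwrite('pics/crop1.png',a)
s=load('side')['image'][165:275,255:375]; a=cv2.resize(s,None,fx=5,fy=5,interpolation=cv2.INTER_CUBIC)
cv2.imwrite('pics/crop2.png',a)
E
```

```text
scene (373, 328, 18, 16) [ 0.594 -0.389  0.012] w 0.0476
scene (383, 286, 22, 19) [ 0.695 -0.294  0.012] w 0.0615
scene (197, 115, 27, 15) [0.567 0.722 0.012] w 0.1039
side (455, 199, 44, 28) [ 0.169 -0.485  0.012] w 0.2086
side (422, 174, 39, 52) [ 0.303 -0.538  0.012] w 0.1335
side (629, 173, 11, 14) [-0.299 -0.888  0.012] w 0.047
side (468, 171, 44, 20) [ 0.167 -0.686  0.012] w 0.1618
side (546, 84, 24, 49) [ 0.01  -1.513  0.012] w 0.2534
```

View pics/crop1.png

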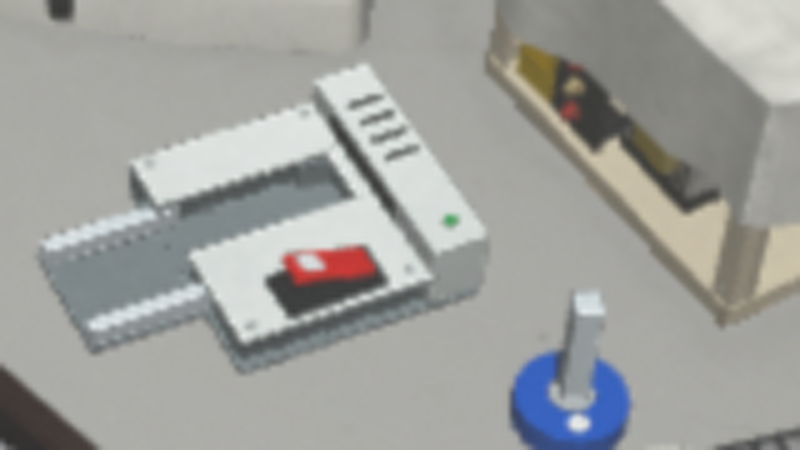

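View pics/crop2.png

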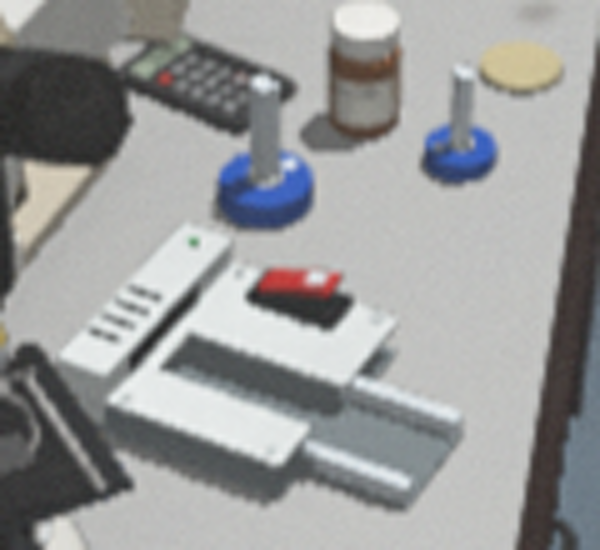

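```bash
cat >> h.py <<'E'
def tri(da,a,db,b):
    o1,r1=ray(da,*a);o2,r2=ray(db,*b)
    s=np.linalg.lstsq(np.c_[r1,-r2],o2-o1,rcond=None)[0]
    return (o1+r1*s[0]+o2+r2*s[1])/2
def move(target,yaw=None):
    """print tool-axes shift to reach world TCP target; yaw=world angle of tool y"""
    o=ctrl.get_obs(); R=Ro.from_rotvec(o['tool_rot']).as_matrix()
    cur=np.arctan2(R[1,1],R[0,1])
    print('tcp',np.round(o['tool_pos'],4),'yaw_y',round(np.degrees(cur),2),'tilt',np.round(R[:2,2],4))
    print('shift',np.round(R.T@(np.array(target)-o['tool_pos']),4))
    if yaw is not None:
        dy=-(np.radians(yaw)-cur); dy=(dy+np.pi/2)%np.pi-np.pi/2; print('turn',round(dy,4))
E
python3 - <<'E'
from h import *
S=load('scene');D=load('side')
c1=lambda x,y:(x/5+280-.4,y/5+215-.4); c2=lambda x,y:(x/5+255-.4,y/5+165-.4)
for nm,a,b,z in [('coverFL',(130,163),(280,465),.03),('coverFR',(240,345),(395,318),.03),('slotR',(192,253),(350,385),.03),
  ('railLtip',(42,243),(410,485),.019),('railRtip',(90,325),(462,420),.019),('post small',None,None,0)]:
    if a: print(nm,np.round(onplane(S,*c1(*a),z),3),np.round(onplane(D,*c2(*b),z),3),np.round(tri(S,c1(*a),D,c2(*b)),3))
print('jar base',onplane(S,412,332,0.0), 'jar cap', onplane(S,414.5,312,.085))
print('post side',onplane(D,*c2(462,70),.075),'post top scene',onplane(S,384.5,321,.075))
print('rocker',onplane(S,*c1(330,265),.048),onplane(D,*c2(300,283),.048))
move((.594,-.389,.25))
E
```

```text
coverFL [ 0.558 -0.039  0.03 ] [ 0.558 -0.034  0.03 ] [ 0.559 -0.037  0.028]
coverFR [ 0.546 -0.188  0.03 ] [ 0.551 -0.184  0.03 ] [ 0.55  -0.185  0.027]
slotR [ 0.555 -0.117  0.03 ] [ 0.551 -0.115  0.03 ] [ 0.553 -0.117  0.029]
railLtip [ 0.489 -0.062  0.019] [ 0.488 -0.061  0.019] [ 0.489 -0.062  0.019]
railRtip [ 0.485 -0.129  0.019] [ 0.482 -0.126  0.019] [ 0.484 -0.128  0.017]
jar base [ 0.67348775 -0.41239958  0.        ] jar cap [ 0.66853359 -0.4105386   0.085     ]
post side [ 0.59369201 -0.38947183  0.075     ] post top scene [ 0.59134642 -0.39331857  0.075     ]
rocker [ 0.61033217 -0.17372537  0.048     ] [ 0.60936457 -0.16988283  0.048     ]
tcp [0.191  0.5947 0.3029] yaw_y 72.19 tilt [-0.0007 -0.0015]
shift [-0.6846 -0.8133  0.0541]
```

Small carrier (50 mm) is the target, at (0.593,-0.390). The station origin is about (0.554,-0.100), with yaw about -3.6°. I move there now, passing close to the robot.

Emit:
{"name": "drive_tool", "arguments": {"rows": [[[-0.013, -0.035, 0], 0], [[-0.013, -0.035, 0], 0], [[-0.013, -0.035, 0], 0], [[-0.013, -0.035, 0], 0], [[-0.013, -0.035, 0], 0], [[-0.013, -0.035, 0], 0], [[-0.032, -0.025, 0], 0], [[-0.032, -0.025, 0], 0], [[-0.032, -0.025, 0], 0], [[-0.032, -0.025, 0], 0]]}}

```text
t: 1.15
tool_pos: [0.2928, 0.2355, 0.3037]
tool_rot: [0.485, 3.103, 0.001]
contact_force: [1.1, 0.4, -0.6]
opening: 0.0851
grip_force: 0.0
```

Emit:
{"name": "drive_tool", "arguments": {"rows": [[[-0.032, -0.025, 0], 0], [[-0.032, -0.025, 0], 0], [[-0.032, -0.025, 0], 0], [[-0.032, -0.025, 0], 0], [[-0.013, -0.041, 0], 0], [[-0.013, -0.041, 0], 0], [[-0.013, -0.041, 0], 0], [[-0.013, -0.041, 0], 0], [[-0.013, -0.041, 0], 0], [[-0.013, -0.041, 0], 0]]}}

```text
t: 2.15
tool_pos: [0.3822, -0.1573, 0.3038]
tool_rot: [0.487, 3.103, 0.0]
contact_force: [0.7, -0.1, -0.2]
opening: 0.0857
grip_force: 0.0
```

Emit:
{"name": "drive_tool", "arguments": {"rows": [[[-0.013, -0.041, 0], 0], [[-0.032, -0.023, 0], 0], [[-0.032, -0.023, 0], 0], [[-0.032, -0.023, 0], 0], [[-0.032, -0.023, 0], 0], [[-0.032, -0.023, 0], 0], [[-0.032, -0.023, 0], 0], [[0, 0, 0], 0]]}}

```text
t: 2.95
tool_pos: [0.5244, -0.3915, 0.3013]
tool_rot: [-0.489, -3.101, -0.002]
contact_force: [-1.3, 0.4, -0.3]
opening: 0.0853
grip_force: 0.0
```

```bash
python3 - <<'E'
from h import *
d=get('wrist','1'); np.save('pics/wrist_1.npy',{k:d[k] for k in d if k!='image'},allow_pickle=True)
move((.593,-.390,.2),86.4)
E
```

```text
tcp [ 0.5235 -0.3898  0.3018] yaw_y 72.13 tilt [-0.0024  0.0022]
shift [-0.0665  0.021   0.1017]
turn -0.249
```

View pics/wrist_1.png

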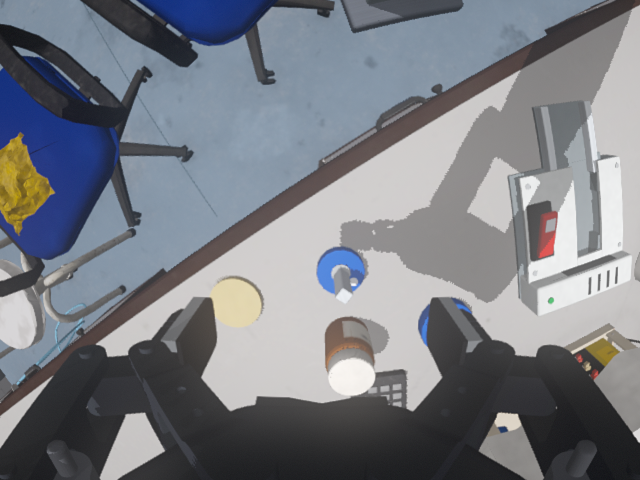

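The wrist view shows the target puck at (340,271) with its post top at (343,297), and the jar cap at (351,375). It also shows the dish at (237,302), the decoy at (445,322) and the whole station at right, with the rocker at (543,232).

```bash
python3 - <<'E'
from h import *
d=load('wrist','1');im=d['image']
a=cv2.resize(im[240:320,305:380],None,fx=5,fy=5,interpolation=cv2.INTER_CUBIC)
b=cv2.resize(im[92:322,500:640],None,fx=2.6,fy=2.6,interpolation=cv2.INTER_CUBIC)
o=np.zeros((598,375+364,3),np.uint8); o[:400,:375]=a;o[:598,375:]=b[:598]; cv2.imwrite('pics/crop3.png',o)
for c in blue(d):
    A=cv2.contourArea(c)
    if 600<A<4000:
        (u,v),ax,_=cv2.fitEllipse(cv2.convexHull(c)); x=cv2.boundingRect(c)
        print(A,(u,v),ax,onplane(d,u,v,.010))
print(onplane(d,343,297,.075))
E
```

```text
765.5 (340.3394775390625, 271.5855712890625) (42.908817291259766, 45.904747009277344) [ 0.59143424 -0.39180902  0.01      ]
669.0 (54.04235076904297, 76.12921142578125) (14.507071495056152, 82.00283813476562) [ 0.27199972 -0.63276419  0.01      ]
3689.0 (224.91188049316406, 125.00784301757812) (114.09297943115234, 161.9063720703125) [ 0.41360442 -0.45386623  0.01      ]
[ 0.59098433 -0.39265572  0.075     ]
```

View pics/crop3.png

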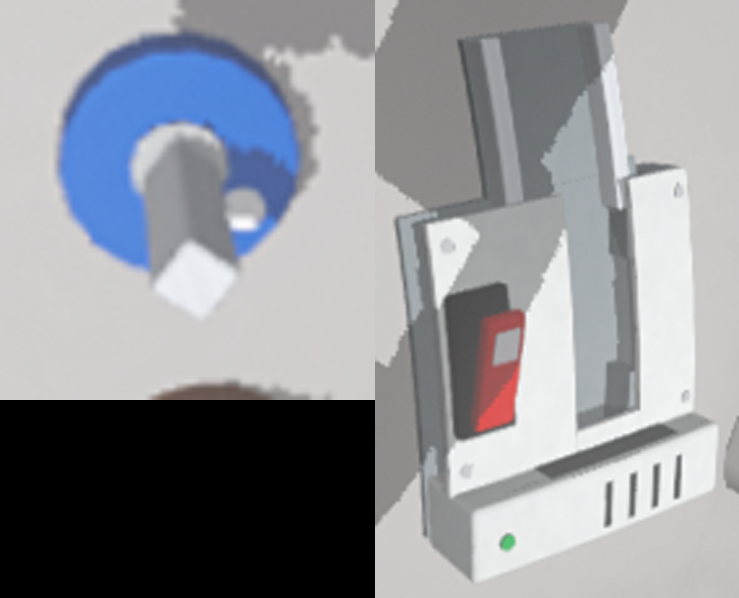

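```bash
python3 - <<'E'
from h import *
d=load('wrist','1')
P=[onplane(d,x/5+305-.4,y/5+240-.4,.075) for x,y in [(190,242),(240,275),(202,318),(152,287)]]
P=np.array(P)[:,:2]; print('post c',P.mean(0),[round(float(np.linalg.norm(P[i]-P[i-1])),4) for i in range(4)],
 [round(float(np.degrees(np.arctan2(*(P[i]-P[i-1])[::-1])))%90,1) for i in range(4)])
s=lambda x,y,z:onplane(d,(x-375)/2.6+500-.3,y/2.6+92-.3,z)[:2]
Q=[((428,222),.03),((562,195),.03),((685,168),.03),((637,405),.03),((578,430),.03),((452,495),.03),((693,412),.03),((608,25),.019),((488,38),.019)]
st=[(0,None),(0,-14),(0,None),(107,26.5),(107,-14),(117,None),(117,None)]
W=np.array([s(*p,z) for p,z in Q]); print(np.round(W,4))
# rigid fit on known: slotFR, slotRL, slotRR
A=np.array([[0,-.014],[.107,.0265],[.107,-.014]]);B=W[[1,3,4]]
M=cv2.estimateAffinePartial2D(A,B)[0]; print(M, np.degrees(np.arctan2(M[1,0],M[0,0])))
y=-3.6
for yy in (-3,-3.6,-4.2):
  R=Ro.from_euler('z',yy,degrees=True).as_matrix()[:2,:2]; t=(B-A@R.T); print(yy,t.mean(0),((W-t.mean(0))@R*1000).round(1).tolist())
E
```

```text
post c [ 0.5900558  -0.39164485] [0.0106, 0.0108, 0.0104, 0.0107] [34.8, 36.7, 34.0, 37.9]
[[ 0.547  -0.1868]
 [ 0.5529 -0.1173]
 [ 0.5582 -0.0389]
 [ 0.6587 -0.0851]
 [ 0.6584 -0.1228]
 [ 0.6647 -0.1941]
 [ 0.6753 -0.0463]
 [ 0.4894 -0.0625]
 [ 0.4837 -0.132 ]]
[[ 0.97159254  0.05536865  0.55405516]
 [-0.05536865  0.97159254 -0.1039476 ]] -3.26161657713299
-3 [ 0.552125   -0.10415042] [[-0.8, -82.8], [1.5, -13.0], [2.6, 65.5], [105.4, 24.6], [107.1, -13.0], [117.1, -83.9], [119.9, 64.2], [-64.8, 38.3], [-66.9, -31.4]]
-3.6 [ 0.55217323 -0.10340496] [[0.1, -83.6], [1.6, -13.8], [1.9, 64.8], [105.2, 24.9], [107.2, -12.7], [118.0, -83.4], [119.3, 64.7], [-65.2, 36.9], [-66.6, -32.8]]
-4.2 [ 0.55222926 -0.10266005] [[1.0, -84.3], [1.7, -14.5], [1.2, 64.1], [104.9, 25.3], [107.4, -12.3], [118.9, -82.9], [118.6, 65.2], [-65.6, 35.4], [-66.2, -34.3]]
```

Emit:
{"name": "drive_tool", "arguments": {"rows": [[[-0.032, 0.0095, 0.03], 0], [[-0.0325, 0.0095, 0.03], 0], [[0, 0, 0], 0.126], [[0, 0, 0], 0.126], [[0, 0, 0], 0.126], [[0, 0, 0], 0.126], [[0, 0, 0], 0.126], [[0, 0, 0.02], 0], [[0, 0, 0], 0]], "jaw": 0.3}}

```text
t: 3.9
tool_pos: [0.5888, -0.3884, 0.2213]
tool_rot: [-1.421, -2.796, -0.002]
contact_force: [-0.5, -0.6, -0.7]
opening: 0.0595
grip_force: 0.0
```

```bash
python3 - <<'E'
from h import *
d=get('wrist','2'); np.save('pics/wrist_2.npy',{k:d[k] for k in d if k!='image'},allow_pickle=True)
move((.591,-.3915,.113),36)
for c in blue(d):
    A=cv2.contourArea(c)
    if A>600:
        h=cv2.convexHull(c); e=cv2.fitEllipse(h); print(A,e,onplane(d,*e[0],.008))
E
```

```text
tcp [ 0.5893 -0.3888  0.2224] yaw_y 36.13 tilt [-0.0029  0.0025]
shift [-3.600e-03 -1.000e-04  1.094e-01]
turn 0.0023
8512.0 ((51.27534484863281, 319.2804260253906), (125.6371078491211, 148.4395751953125), 176.18202209472656) [ 0.4141389  -0.63323019  0.008     ]
678.0 ((485.2590026855469, 241.28790283203125), (23.303808212280273, 50.89914321899414), 102.1817855834961) [ 0.70604286 -0.31426107  0.008     ]
876.0 ((310.17657470703125, 234.6274871826172), (39.107295989990234, 54.75669479370117), 5.258396148681641) [ 0.58414537 -0.39660292  0.008     ]
1315.0 ((489.6853332519531, 201.70726013183594), (42.026763916015625, 60.99483871459961), 70.51007843017578) [ 0.68654972 -0.28662622  0.008     ]
17421.5 ((61.210147857666016, 54.253108978271484), (164.72052001953125, 188.0673370361328), 37.4409294128418) [ 0.3026018  -0.39298437  0.008     ]
```

View pics/wrist_2.png

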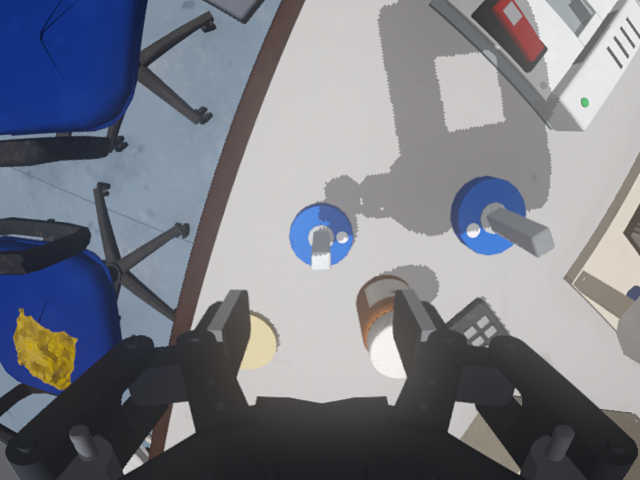

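The wrist view shows the post square to the jaws and centred between them (puck at 321,236, post top at 320,262). The jar is clear of the finger sweep, so I descend and grip.

Emit:
{"name": "drive_tool", "arguments": {"rows": [[[-0.0035, 0, 0.03], 0], [[0, 0, 0.03], 0], [[0, 0, 0.025], 0], [[0, 0, 0.015], 0], [[0, 0, 0.01], 0], [[0, 0, 0], 0], [[0, 0, 0], 0]]}}

```text
t: 4.65
tool_pos: [0.5931, -0.3935, 0.1154]
tool_rot: [1.423, 2.799, -0.001]
contact_force: [0.0, -0.1, -0.0]
opening: 0.0599
grip_force: 0.0
```

Emit:
{"name": "drive_tool", "arguments": {"rows": [[[0, 0, 0], 0], [[0, 0, 0], 0], [[0, 0, 0], 0], [[0, 0, 0], 0], [[0, 0, 0], 0], [[0, 0, 0], 0]], "jaw": 1, "grip_force": 40}}

```text
t: 5.25
tool_pos: [0.5927, -0.3934, 0.1146]
tool_rot: [1.424, 2.8, -0.0]
contact_force: [0.3, 0.3, 2.7]
opening: 0.0116
grip_force: 43.7
```

Emit:
{"name": "drive_tool", "arguments": {"rows": [[[0, 0, -0.03], 0], [[0, 0, -0.04], 0], [[0, 0, 0], -0.145], [[0, 0, 0], -0.145], [[0, 0, 0], -0.145], [[0, 0, 0], -0.145], [[0, 0, 0], -0.145], [[0, 0, 0], -0.145], [[0, 0, 0], 0]]}}

```text
t: 6.15
tool_pos: [0.5922, -0.3928, 0.183]
tool_rot: [-0.112, -3.139, -0.001]
contact_force: [0.1, -0.7, -1.0]
opening: 0.0112
grip_force: 43.3
```

```bash
python3 - <<'E'
from h import *
d=get('wrist','3'); np.save('pics/wrist_3.npy',{k:d[k] for k in d if k!='image'},allow_pickle=True)
move((.5175,-.100,.19),86)
o=ctrl.get_obs();z=o['tool_pos'][2]-.1146+.008
for c in blue(d):
    A=cv2.contourArea(c)
    if A>600:
        h=cv2.convexHull(c); e=cv2.fitEllipse(h); p=onplane(d,*e[0],z+.006); print(A,np.round(e[0],1),p, Ro.from_rotvec(o['tool_rot']).inv().apply(p-o['tool_pos']).round(4))
E
```

```text
tcp [ 0.5922 -0.3928  0.1831] yaw_y 85.78 tilt [-0.0009  0.0008]
shift [ 0.0961  0.2865 -0.0066]
turn -0.0038
913.5 [458.5 342.1] [ 0.63470398 -0.3192794   0.08252581] [-0.037   0.0764  0.1006]
3268.0 [321.  272.7] [ 0.58726199 -0.39231903  0.08252581] [4.900e-03 1.000e-04 1.006e-01]
9444.0 [-186.8  160.5] [ 0.39616488 -1.12210928  0.08252581] [ 0.1418 -0.7418  0.1002]
```

View pics/wrist_3.png

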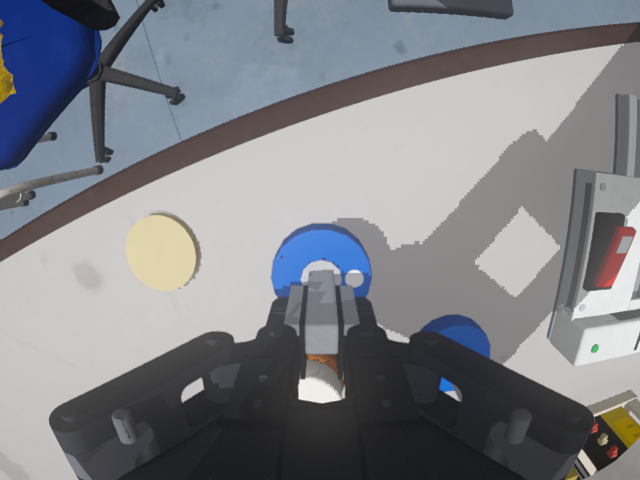

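The wrist view shows the carrier held upright and centred in the jaws, with the puck at (321,273). Now I move over the apron.

Emit:
{"name": "drive_tool", "arguments": {"rows": [[[0.0137, 0.041, 0], 0], [[0.0137, 0.041, 0], 0], [[0.0137, 0.041, 0], 0], [[0.0137, 0.041, 0], 0], [[0.0137, 0.041, 0], 0], [[0.0137, 0.041, 0], 0], [[0.0137, 0.041, 0], 0], [[0, 0, 0.02], 0], [[0, 0, 0.017], 0], [[0, 0, 0], 0]]}}

```text
t: 7.2
tool_pos: [0.5152, -0.099, 0.1442]
tool_rot: [-0.114, -3.134, -0.002]
contact_force: [-1.2, -0.9, -0.8]
opening: 0.0113
grip_force: 43.3
```

```bash
python3 - <<'E'
from h import *
d=get('wrist','4'); np.save('pics/wrist_4.npy',{k:d[k] for k in d if k!='image'},allow_pickle=True)
move((.5175,-.100,.1196),86)
im=d['image'][130:340,220:420]; cv2.imwrite('pics/crop4.png',cv2.resize(im,None,fx=2.8,fy=2.8,interpolation=cv2.INTER_CUBIC))
E
```

```text
tcp [ 0.5162 -0.0995  0.1457] yaw_y 85.85 tilt [-0.0028  0.001 ]
shift [-0.0014 -0.0004  0.0261]
turn -0.0027
```

View pics/crop4.png

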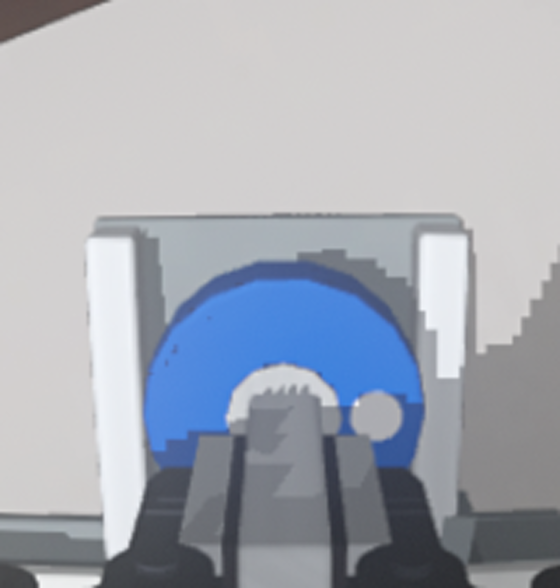

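The crop shows the puck between the rails. The inner rail-tip edges are at crop (135,237) and (418,237), and the puck's sides are at 146 and 424. I check the lateral centring.

```bash
python3 - <<'E'
from h import *
d=load('wrist','4'); c=lambda x,y:(x/2.8+220-.3,y/2.8+130-.3)
th=np.radians(-4);ey=np.array([-np.sin(th),np.cos(th)]); o=np.array([.5535,-.1025])
for p,z in [((135,237),.019),((418,237),.019),((145,405),.047),((424,405),.047),((285,215),.005)]:
    w=onplane(d,*c(*p),z)[:2]; print(w.round(4),'st y',round((w-o)@ey,4),'x',round((w-o)@[np.cos(th),np.sin(th)],4))
E
```

```text
[ 0.4838 -0.125 ] st y -0.0273 x -0.0679
[ 0.4878 -0.071 ] st y 0.0269 x -0.0678
[ 0.5079 -0.1221] st y -0.0227 x -0.0441
[ 0.5114 -0.0744] st y 0.0251 x -0.044
[ 0.4842 -0.0962] st y 0.0015 x -0.0696
```

Emit:
{"name": "drive_tool", "arguments": {"rows": [[[0, -0.001, 0.008], 0], [[0, 0, 0.008], 0], [[0, 0, 0.005], 0], [[0, 0, 0.003], 0], [[0, 0, 0], 0]]}}

```text
t: 7.75
tool_pos: [0.5168, -0.1011, 0.1223]
tool_rot: [-0.112, -3.139, -0.0]
contact_force: [0.5, 0.1, -1.1]
opening: 0.0111
grip_force: 43.3
```

Emit:
{"name": "drive_tool", "arguments": {"rows": [[[0, 0, 0.001], 0], [[0, 0, 0.001], 0], [[0, 0, 0], 0], [[0, 0, 0], 0]]}}

```text
t: 8.15
tool_pos: [0.5172, -0.1011, 0.1211]
tool_rot: [0.111, 3.139, -0.0]
contact_force: [0.4, 0.0, -0.6]
opening: 0.011
grip_force: 43.3
```

Emit:
{"name": "drive_tool", "arguments": {"rows": [[[0, 0, 0.001], 0], [[-0.01, 0, 0], 0], [[-0.01, 0, 0], 0], [[-0.01, 0, 0], 0], [[0, 0, 0], 0]]}}

```text
t: 8.65
tool_pos: [0.5486, -0.1034, 0.1202]
tool_rot: [0.111, 3.138, -0.0]
contact_force: [-0.1, 0.7, 0.2]
opening: 0.0111
grip_force: 43.4
```

Emit:
{"name": "drive_tool", "arguments": {"rows": [[[-0.01, 0, 0], 0], [[-0.01, 0, 0], 0], [[-0.01, 0, 0], 0], [[-0.01, 0, 0], 0], [[0, 0, 0], 0]]}}

```text
t: 9.15
tool_pos: [0.5883, -0.1062, 0.1201]
tool_rot: [0.111, 3.139, -0.0]
contact_force: [-0.1, -0.8, -1.0]
opening: 0.0114
grip_force: 43.5
```

Emit:
{"name": "drive_tool", "arguments": {"rows": [[[0, 0.001, 0], 0], [[0, 0.001, 0], 0], [[0, 0.001, 0], 0], [[0, 0, 0], 0]]}}

```text
t: 9.55
tool_pos: [0.5868, -0.1028, 0.1199]
tool_rot: [-0.111, -3.139, -0.0]
contact_force: [-0.5, 0.4, -0.5]
opening: 0.0113
grip_force: 43.5
```

Emit:
{"name": "drive_tool", "arguments": {"rows": [[[0, 0.001, 0], 0], [[0, 0.001, 0], 0], [[0, 0, 0], 0]]}}

```text
t: 9.85
tool_pos: [0.5872, -0.1009, 0.12]
tool_rot: [0.111, 3.14, 0.0]
contact_force: [-0.4, -0.3, -1.0]
opening: 0.0113
grip_force: 43.5
```

Emit:
{"name": "drive_tool", "arguments": {"rows": [[[0, 0.001, 0], 0], [[0, 0.001, 0], 0], [[0, 0, 0], 0]]}}

```text
t: 10.15
tool_pos: [0.5874, -0.0991, 0.1199]
tool_rot: [-0.111, -3.14, 0.001]
contact_force: [0.1, -1.0, -0.0]
opening: 0.0112
grip_force: 43.5
```

Emit:
{"name": "drive_tool", "arguments": {"rows": [[[0, 0.001, 0], 0], [[0, 0, 0], 0]]}}

```text
t: 10.35
tool_pos: [0.5874, -0.0988, 0.12]
tool_rot: [-0.111, -3.14, 0.003]
contact_force: [-0.8, -5.0, -1.1]
opening: 0.0112
grip_force: 43.5
```

Emit:
{"name": "drive_tool", "arguments": {"rows": [[[-0.002, 0.0003, 0], 0], [[-0.002, 0.0003, 0], 0], [[0, 0, 0], 0]]}}

```text
t: 10.65
tool_pos: [0.5905, -0.099, 0.1198]
tool_rot: [-0.11, -3.136, 0.005]
contact_force: [-4.8, -6.7, 2.2]
opening: 0.0113
grip_force: 44.0
```

Emit:
{"name": "drive_tool", "arguments": {"rows": [[[-0.002, 0.0005, 0], 0], [[-0.002, 0.0005, 0], 0], [[0, 0, 0], 0]]}}

```text
t: 10.95
tool_pos: [0.5945, -0.099, 0.1199]
tool_rot: [-0.11, -3.136, 0.008]
contact_force: [-4.6, -8.0, 1.7]
opening: 0.0111
grip_force: 44.1
```

Emit:
{"name": "drive_tool", "arguments": {"rows": [[[-0.002, 0.0002, 0], 0], [[-0.002, 0.0002, 0], 0], [[-0.002, 0.0002, 0], 0], [[0, 0, 0], 0]]}}

```text
t: 11.35
tool_pos: [0.6016, -0.0984, 0.1199]
tool_rot: [0.111, 3.139, -0.005]
contact_force: [-0.0, -7.5, -1.8]
opening: 0.0113
grip_force: 43.5
```

Emit:
{"name": "drive_tool", "arguments": {"rows": [[[-0.002, 0.0002, 0], 0], [[-0.002, 0.0002, 0], 0], [[-0.002, 0.0002, 0], 0], [[0, 0, 0], 0]]}}

```text
t: 11.75
tool_pos: [0.6081, -0.0964, 0.12]
tool_rot: [0.111, 3.139, 0.001]
contact_force: [1.6, -1.5, -1.4]
opening: 0.0113
grip_force: 43.4
```

Emit:
{"name": "drive_tool", "arguments": {"rows": [[[-0.003, 0.001, 0], 0], [[-0.003, 0.001, 0], 0], [[-0.002, 0.001, 0], 0], [[0, 0, 0], 0]]}}

```text
t: 12.15
tool_pos: [0.616, -0.0937, 0.1198]
tool_rot: [-0.111, -3.14, -0.001]
contact_force: [-0.0, 0.0, -1.0]
opening: 0.0111
grip_force: 43.5
```

Emit:
{"name": "drive_tool", "arguments": {"rows": [[[-0.002, 0.001, 0], 0], [[-0.001, 0.001, 0], 0], [[0, 0.001, 0], 0], [[0, 0, 0], 0]]}}

```text
t: 12.55
tool_pos: [0.619, -0.0913, 0.1199]
tool_rot: [-0.111, -3.139, -0.0]
contact_force: [0.5, 0.2, -1.5]
opening: 0.011
grip_force: 43.5
```

Emit:
{"name": "drive_tool", "arguments": {"rows": [[[0, 0.001, 0], 0], [[0, 0.001, 0], 0], [[0, 0.001, 0], 0], [[0, 0, 0], 0]]}}

```text
t: 12.95
tool_pos: [0.6191, -0.089, 0.12]
tool_rot: [-0.111, -3.14, 0.002]
contact_force: [-1.3, -3.1, -1.6]
opening: 0.0113
grip_force: 43.5
```

Emit:
{"name": "drive_tool", "arguments": {"rows": [[[0, 0.001, 0], 0], [[0, 0.001, 0], 0], [[0, 0, 0], 0]]}}

```text
t: 13.25
tool_pos: [0.6192, -0.0884, 0.1202]
tool_rot: [-0.11, -3.139, 0.007]
contact_force: [-1.6, -8.4, -1.1]
opening: 0.0108
grip_force: 43.7
```

Emit:
{"name": "drive_tool", "arguments": {"rows": [[[0, -0.0015, 0], 0], [[-0.0015, 0, 0], 0], [[-0.0015, 0, 0], 0], [[0, 0, 0], 0]]}}

```text
t: 13.65
tool_pos: [0.6217, -0.089, 0.1197]
tool_rot: [-0.111, -3.137, 0.003]
contact_force: [-3.8, -4.4, -0.0]
opening: 0.0113
grip_force: 43.6
```

Emit:
{"name": "drive_tool", "arguments": {"rows": [[[0.0015, 0, 0], 0], [[0.0015, 0, 0], 0], [[0.0015, 0, 0], 0], [[0.0015, 0, 0], 0], [[0, 0, 0], 0]]}}

```text
t: 14.15
tool_pos: [0.6173, -0.0887, 0.1207]
tool_rot: [0.111, 3.136, -0.003]
contact_force: [2.1, -6.8, -0.6]
opening: 0.0117
grip_force: 43.5
```

Emit:
{"name": "drive_tool", "arguments": {"rows": [[[-0.002, 0.0005, 0], 0], [[0, 0.001, 0], 0], [[0, 0.001, 0.0005], 0], [[0, 0, 0], 0]]}}

```text
t: 14.55
tool_pos: [0.6186, -0.088, 0.1206]
tool_rot: [-0.11, -3.14, 0.01]
contact_force: [-3.3, -10.8, 3.4]
opening: 0.0113
grip_force: 44.2
```

Emit:
{"name": "drive_tool", "arguments": {"rows": [[[0, 0, 0], 0], [[0, 0, 0], 0], [[0, 0, 0], 0], [[0, 0, 0], 0]], "jaw": 0.55}}

```text
t: 14.95
tool_pos: [0.6185, -0.0848, 0.1193]
tool_rot: [-0.111, -3.14, -0.001]
contact_force: [-0.3, -0.5, 0.3]
opening: 0.0387
grip_force: 0.0
```

Emit:
{"name": "drive_tool", "arguments": {"rows": [[[0, 0, -0.02], 0], [[0, 0, -0.03], 0], [[0, 0, -0.03], 0], [[0, 0, -0.03], 0], [[0.02, 0, -0.02], 0], [[0, 0, 0], 0], [[0, 0, 0], 0]]}}

```text
t: 15.65
tool_pos: [0.5985, -0.0837, 0.2492]
tool_rot: [0.111, 3.139, 0.0]
contact_force: [1.0, 0.5, -0.8]
opening: 0.0384
grip_force: 0.0
```

```bash
python3 - <<'E'
from h import *
d=get('wrist','5'); np.save('pics/wrist_5.npy',{k:d[k] for k in d if k!='image'},allow_pickle=True)
move((.5896,-.1731,.25))
# last view: crop of the station
w=np.array([.60,-.13,.03]); c=d['R']@w+d['t']; r=np.arctan2(np.hypot(c[0],c[1]),c[2])*d['f']; k=r/np.hypot(c[0],c[1]); u,v=int(c[0]*k+d['cx']),int(c[1]*k+d['cy']); print(u,v)
x0,y0=max(0,min(640-260,u-130)),max(0,min(480-195,v-97)); print(x0,y0)
cv2.imwrite('pics/crop5.png',cv2.resize(d['image'][y0:y0+195,x0:x0+260],None,fx=3,fy=3,interpolation=cv2.INTER_CUBIC))
E
```

```text
tcp [ 0.5983 -0.0836  0.2481] yaw_y 85.95 tilt [-0.0013  0.0006]
shift [ 0.0023 -0.0898 -0.002 ]
263 232
133 135
```

View pics/crop5.png

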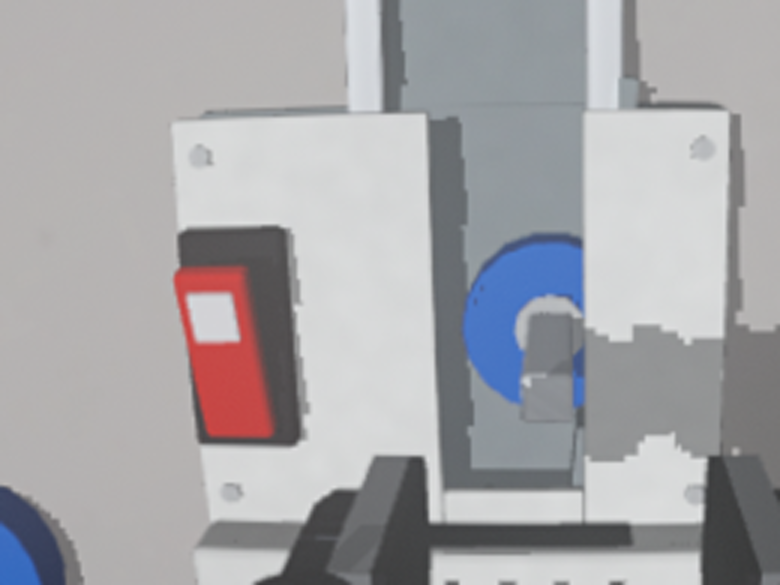

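The crop shows the puck pushed left under the cover, with its right edge at crop (463,320) and the post near the slot's left edge. The rocker is still off, with its raised front end at (210,272) and the white patch at (212,317).

```bash
python3 - <<'E'
from h import *
d=load('wrist','5'); c=lambda x,y:(x/3+133-.3,y/3+135-.3)
th=np.radians(-4);ex=np.array([np.cos(th),np.sin(th)]);ey=np.array([-ex[1],ex[0]]); o=np.array([.553,-.1025])
for n,p,z in [('puckR',(463,322),.021),('slotR',(437,322),.03),('slotL',(584,322),.03),('coverFR',(172,122),.03),('slotFR',(428,113),.03),('coverFL',(730,108),.03),('slotRR',(443,490),.03),
   ('post',(547,398),.080),('rkFL',(175,272),.056),('rkFR',(245,267),.056),('patch',(212,317),.054),('rkRear',(240,437),.042),('puckfront',(545,238),.021),('bezFL',(180,230),.037),('bezRR',(298,443),.037)]:
    w=onplane(d,*c(*p),z)[:2]; print(n,w.round(4),'st',((w-o)@ex).round(4),((w-o)@ey).round(4))
w=o+.04*ex-.068*ey; print(w); move((*w,.2))
E
```

```text
puckR [ 0.6121 -0.1129] st 0.0597 -0.0062
slotR [ 0.6092 -0.1189] st 0.0572 -0.0124
slotL [ 0.612  -0.0794] st 0.0572 0.0272
coverFR [ 0.5484 -0.186 ] st 0.0012 -0.0836
slotFR [ 0.553  -0.1159] st 0.0009 -0.0134
coverFL [ 0.5571 -0.0377] st -0.0005 0.0649
slotRR [ 0.6585 -0.1225] st 0.1067 -0.0126
post [ 0.6151 -0.0888] st 0.061 0.018
rkFL [ 0.5844 -0.1809] st 0.0368 -0.076
rkFR [ 0.5846 -0.1621] st 0.0357 -0.0572
patch [ 0.5972 -0.1735] st 0.0491 -0.0677
rkRear [ 0.6346 -0.1754] st 0.0865 -0.067
puckfront [ 0.5901 -0.0884] st 0.036 0.0167
bezFL [ 0.5769 -0.1851] st 0.0296 -0.0807
bezRR [ 0.6391 -0.1605] st 0.0899 -0.0519
[ 0.58815912 -0.17312461]
tcp [ 0.5983 -0.0836  0.2481] yaw_y 85.95 tilt [-0.0013  0.0006]
shift [ 0.0037 -0.09    0.048 ]
```

Docked: the puck's y is about 17.5 mm and the post's is about 18 mm. Now I go to the rocker with the jaw shut.

Emit:
{"name": "drive_tool", "arguments": {"rows": [[[0.001, -0.03, 0], 0], [[0.001, -0.03, 0], 0], [[0.002, -0.03, 0], 0], [[0, 0, 0.03], 0], [[0, 0, 0.03], 0], [[0, 0, 0.03], 0], [[0, 0, 0.015], 0], [[0, 0, 0], 0]], "jaw": 1}}

```text
t: 16.5
tool_pos: [0.5861, -0.1725, 0.1397]
tool_rot: [-0.111, -3.132, -0.005]
contact_force: [0.0, 0.6, 0.1]
opening: 0.0001
grip_force: 0.0
```

Emit:
{"name": "drive_tool", "arguments": {"rows": [[[0, 0, 0.003], 0], [[0, 0, 0.003], 0], [[0, 0, 0.003], 0], [[0, 0, 0], 0]]}}

```text
t: 16.9
tool_pos: [0.5884, -0.1735, 0.136]
tool_rot: [0.111, 3.139, -0.001]
contact_force: [-0.1, 0.6, -0.2]
opening: -0.0001
grip_force: 0.0
```

Emit:
{"name": "drive_tool", "arguments": {"rows": [[[0, 0, 0.003], 0], [[0, 0, 0.003], 0], [[0, 0, 0.002], 0], [[0, 0, 0], 0]]}}

```text
t: 17.3
tool_pos: [0.5879, -0.1735, 0.1272]
tool_rot: [-0.111, -3.139, 0.0]
contact_force: [-1.0, 0.2, 1.6]
opening: -0.0001
grip_force: 0.8
```

Emit:
{"name": "drive_tool", "arguments": {"rows": [[[0, 0, 0.002], 0], [[0, 0, 0.002], 0], [[0, 0, 0], 0]]}}

```text
t: 17.6
tool_pos: [0.588, -0.1733, 0.1228]
tool_rot: [-0.111, -3.139, -0.001]
contact_force: [-0.3, -1.2, -0.1]
opening: -0.0
grip_force: 0.0
```

Emit:
{"name": "drive_tool", "arguments": {"rows": [[[0, 0, 0.002], 0], [[0, 0, 0.002], 0], [[0, 0, 0], 0]]}}

```text
t: 17.9
tool_pos: [0.5882, -0.1734, 0.1195]
tool_rot: [0.111, 3.14, 0.0]
contact_force: [0.3, -0.1, 0.2]
opening: 0.0
grip_force: 0.2
```

Emit:
{"name": "drive_tool", "arguments": {"rows": [[[0, 0, 0.001], 0], [[0, 0, 0.001], 0], [[0, 0, 0], 0]]}}

```text
t: 18.2
tool_pos: [0.5884, -0.1735, 0.1191]
tool_rot: [-0.111, -3.139, -0.0]
contact_force: [-3.6, 2.1, 9.7]
opening: -0.0002
grip_force: 4.9
```

Emit:
{"name": "drive_tool", "arguments": {"rows": [[[0, 0, -0.01], 0], [[0, 0, -0.03], 0], [[0, 0, -0.03], 0], [[0, 0, -0.03], 0], [[0, 0, -0.03], 0], [[-0.001, 0.03, 0], 0], [[-0.001, 0.03, 0], 0], [[-0.002, 0.03, 0], 0], [[0, 0, 0], 0], [[0, 0, 0], 0]]}}

```text
t: 19.2
tool_pos: [0.5985, -0.0836, 0.2475]
tool_rot: [0.109, 3.14, -0.001]
contact_force: [-0.2, 0.3, 0.1]
opening: -0.0004
grip_force: 0.0
```

```bash
python3 - <<'E'
from h import *
a=load('wrist','5'); d=get('wrist','6'); print(ctrl.get_obs()['tool_pos'])
th=np.radians(-4);ex=np.array([np.cos(th),np.sin(th)]);ey=np.array([-ex[1],ex[0]]); o=np.array([.553,-.1025])
for k in (a,d):
    hsv=cv2.cvtColor(k['image'],cv2.COLOR_BGR2HSV); m=cv2.inRange(hsv,(0,140,80),(8,255,255))|cv2.inRange(hsv,(172,140,80),(179,255,255)); m[:,:180]=0; m[:,250:]=0
    c=max(cv2.findContours(m,cv2.RETR_EXTERNAL,cv2.CHAIN_APPROX_NONE)[0],key=cv2.contourArea); b=cv2.boundingRect(c)
    for u,v in [(b[0]+b[2]/2,b[1]),(b[0]+b[2]/2,b[1]+b[3])]:
        w=onplane(k,u,v,.045)[:2]-o; print(b,'red end st',(w@ex).round(4),(w@ey).round(4))
    m=cv2.inRange(hsv,(105,150,60),(125,255,255)); m[:,:270]=0; m[:,340:]=0
    c=max(cv2.findContours(m,cv2.RETR_EXTERNAL,cv2.CHAIN_APPROX_NONE)[0],key=cv2.contourArea); b=cv2.boundingRect(c)
    w=onplane(k,b[0],b[1]+b[3]/2,.021)[:2]-o; print('puck',b,'right edge y',(w@ey).round(4))
E
```

```text
[ 0.59843129 -0.08423587  0.24746284]
(191, 225, 33, 55) red end st 0.0391 -0.0663
(191, 225, 33, 55) red end st 0.085 -0.0705
puck (288, 216, 39, 53) right edge y -0.0055
(196, 220, 23, 65) red end st 0.0347 -0.0655
(196, 220, 23, 65) red end st 0.0886 -0.0704
puck (288, 217, 39, 53) right edge y -0.0053
```

```bash
python3 -c "
from station import ctrl
print(ctrl.finish_job())"
```

```text
the job is handed in; nothing more can be done
None
```

The carrier is docked at about y = 17.5 mm, measured from the wrist camera. The rocker was pressed to its stop and stayed flipped in a later image, the arm was clear of everything, and I handed the job in at about 19 s; the hand-in call gave no verdict.

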